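# Clamp the lash rail cleat in the cam fixture

## Robot

A 6-joint arm with a two-finger parallel gripper is mounted at the origin on the work surface. World frame = base frame: x ahead of the robot, y to its left, z up, the work surface at z = 0. Lengths are in m, angles in rad, forces in N, time in s.
With the tool pointing down it reaches from about 0.35 to 0.775 m from the base axis. Payload 5.5 kg.
Tool frame: the origin (TCP) lies between the finger pads; the fingertips stand 19 mm ahead of it and the grasp point (between the pads) is the TCP; z points along the fingers, x is the direction in which the jaws open and shut, and the axes are right-handed (so a half turn about z gives the same grasp; the last joint's range is limited). The gripper opens to 85 mm and grips with 20 to 120 N. Pads are 22 mm wide; open, the fingers measure 114 mm over their backs; the gripper's body (76 mm by 85 mm) begins 54 mm behind the grasp point. The pads swing forward as they close: fully open they stand 13 mm farther back than shut.
Start: joints at [1.207, 0.313, 0.046, 1.304, 0, 1.431], TCP at [0.128, 0.561, 0.25] pointing down, gripper open.
Joint ranges: [-2.76, 2.76], [-0.86, 1.69], [-1.03, 1.26], [-2.2, 2.34], [-1.47, 1.5], [-3.14, 3.14]. Speed limits (rad/s): [2.57, 2.57, 3.14, 3.14, 3.14, 3.14].

## Interface

Orientations are given as a unit quaternion [w, x, y, z].
In Python, from workcell import env gives the robot as it stands. The module is installed in compiled form; this text tells all that it offers.
- The arm moves only by the tool carry_out, never from a script. Its argument "steps" is a list of rows, each a list of 7 numbers: the gripper command: -1 is shut, 1 is fully open, values between are in proportion, then the shift along the tool's x, y, z in m, then the turn, a rotation vector about the tool's x, y, z in rad. A call has 1 to 20 rows; each row shifts and turns the commanded pose from where the row before left it, along the tool's axes as they then stand; what a row does not reach is not made up. A row lasts 1/8 s, in which the tool goes at most 62.5 mm and 10.7 degrees, less where a joint would pass 70% of its speed; a pose out of reach is approached as far as the arm can. A call with a gripper value outside its range is refused whole. The fingers move at their own pace and stop on an object; "grip_force" is the grip in N (left out, the last holds). Time passes only in rows, so rows that do not move let the fingers close. It gives the time, the measured TCP pose, the force and the opening at its end, in the units of the state.
- env.get_state(): the state, without advancing time (a new reading comes with each control period).
- env.read_camera(name): name is "side" or "top" or "wrist"; returns a dict with "color" (384x512x3 uint8, red, green, blue), "K" (3x3 intrinsics, pixels), "R" (3x3) and "t" (3): a world point X has camera coordinates R X + t. Camera axes: x right, y down, z forward; pixel columns grow to the right and rows downward; lengths in m; the calibration is good to about 2 mm. A picture is of the moment at which its call begins. There is no depth.
- env.hand_in(): hands the job in, once; it reports no verdict.
The state is a dict: "clock": time; "joint_pos": joint angles; "qvel": joint speeds; "tau": joint torques, N m; "tcp_pos": TCP position; "orientation": TCP orientation; "wrist_force": force on the tool from outside, world axes, zero at the start; "ft_torque": the same for the moment, N m; "finger_gap": finger opening in m.
Only numpy, scipy, OpenCV 4.12 (cv2) and the standard library are available. Lean on these libraries where they do the work, as an engineer would, in place of code of your own. Each camera call takes 0.05 s, during which the arm holds its last target. There are 200 camera calls.

## Task

Slide the rusty lash rail cleat along its channel, under the keeper lip, until it is up against the end stop. Then crank the cam round by its red handle until the follower wheel rests on the cam's flat dwell, so that the jaw clamps the cleat and everything stays put when you let go. Do not knock the amber spatter screen, and leave the tools and loose parts lying about where they are.

Things in the scene. Friction and masses are not known exactly. Their poses are not given: they have to be found in the camera images.
- fixture: cam clamp fixture, bolted down. Origin on the camshaft axis at table height; x points away from the robot (within 12 degrees), y left, z up. In its frame (mm): base plate x -150..180, y -120..220, top z 15; carriage, follower and cam stay below z 65, crank arm z 67..85; cleat channel along x on the left: fence face at y 172, near guide x -144..-34, y 113..125, z 15..27.
- stop (a point): foot of the end stop's face, at fixture x 65, y 150, z 15 mm: block 25 mm thick, y 122..172, z 15..61. The cleat is home with its leading end against this face.
- lip (a point): lower near corner of the yellow keeper lip fixed over the fence; lip x -10..85, y 164..192, z 25.5..33.5 mm of the fixture, so it overhangs the flange of the cleat by 8 mm with 2.5 mm to spare above.
- screen: amber spatter screen on two posts, fixed to the fixture, same origin and axes. Sheet x 28..175, y -108..215, z 262..276 mm; posts 20 mm square at x 167, y -102 and 209. It stands over the rear of the crank circle: to work there a gripper must lean back to the robot by some 35 to 45 degrees, fingers pointing away from the robot and down.
- cleat: rusted cleat, about 0.6 kg: flange 100 (x) x 44 x 8 mm, a neck, and a 16 mm round bar with two horns along x, ends flush with the flange ends; bar centre 37 mm above the underside at the ends, 32 in the middle. Origin centre of underside, x to the stop. Starts 55 to 90 mm short of the stop; home at fixture x 15, y 150, z 15. Play across the channel 3 mm.
- handle (a point): middle of the red crank grip: upright cylinder 25 mm across, spinning freely on its pin, z 79..150 mm, this point at z 114; circles the camshaft at 70 mm radius. The arm is clamped to the shaft at an angle that differs each time, so the handle angle of the dwell is not known: its middle comes within 46 degrees of the rear of the circle (fixture +x).
- camshaft (a point): centre of the steel plate cam on its upright shaft, z 53 mm. Base circle radius 28, dwell radius 44 mm. Turned anticlockwise from above: base circle (the start, 125 to 180 degrees before mid-dwell), even rise over 100 degrees, flat dwell over 45, steep fall over 35. It works the black follower wheel on its fixture +y side.
- follower (a joint): travel of follower wheel and carriage (fixture +y), m: 0 on the base circle, 0.016 on the dwell. Springs push it back: at the end of the rise the handle resists with about 5 to 7 N and runs back part of the way if let go; on the dwell only about 1 N of friction is felt and the crank stays where it is left; past the dwell the handle is pulled onwards.
- jaw: steel jaw on a spring ahead of the carriage, 40 mm wide, z 17..33 mm; origin at the middle of its front face at z 15, at fixture x 0, y 120 mm when back. It meets the flange after 5 to 8 mm of follower travel; on the dwell it presses the cleat on the fence with about 30 N.
- socket: chrome ratchet socket, 30 mm across, 38 mm tall, standing on the front of the base plate; origin at its foot
- wheel: spare black cam follower wheel, 40 mm across, 18 mm thick, lying flat on the front of the base plate; origin at its foot
- wedge_a: yellow steel wedge block 110 x 40 x 36 mm on the table to the left; origin centre of underside
- wedge_b: yellow steel wedge block 110 x 40 x 36 mm on the table to the right; origin centre of underside
- ratchet: chrome ratchet handle, 220 mm long, lying on the table to the left; origin near its middle, on the table
- hammer: hammer lying on the table to the right; origin about its middle
- can: spray can, 64 mm across, 170 mm tall, standing on the table to the left; origin at its foot
Mind the look-alikes: they are no part of the job. There is more than one size of the cleat; the job needs the largest.

How it is judged:
On the way, in this order (a step that is already met when the one before it is completed fails the run):
1. the cleat is slid home, within 3.5 mm of the end stop (x of cleat in the frame of fixture above 0.0115 m), for 0.2 s.
2. the follower has been cranked up onto the dwell (travel over 14.5 of 16 mm) with the cleat still home (x of cleat in the frame of fixture above 0.0115 m and value of joint follower above 0.0145 m), for 0.3 s.
At the end, for the whole second after the job is handed in: The cleat is within 3.5 mm of the end stop and within 3 mm of the fence, the follower rests on the dwell (travel over 14.5 mm, not moving) and the jaw presses on the cleat with over 15 N, the handle being let go and all at rest (all of step 2 and y of cleat in the frame of fixture above 0.147 m and contact force between jaw and cleat above 15 N and velocity of joint follower between -0.004 and 0.004 m/s and linear speed of cleat below 0.01 m/s); the robot touches nothing.
It fails at once if the spatter screen is knocked (over 12 N) (contact force between any of the arm, the fingers and screen above 12 N).
It fails at once if a bystander (socket, wheel, wedge, ratchet, hammer, can) is moved more than 20 mm (distance of any of socket, wheel, wedge_a, wedge_b, ratchet, hammer, can from where it was at the start of the episode above 0.02 m).
It also fails if it takes over 72 s, if anything falls off the work surface, if the arm or the gripper's body presses on something with over 40 N, if the wrist force passes 120 N, or if a joint passes its speed limit or range.

## Working session

There is one attempt and no reset: what is moved stays moved. The work goes in short steps, Python scripts to look and compute and a tool call to move; the robot and the scene stay as the last step left them, time stands still between calls to the robot, and variables do not carry over. Pictures are saved under pics/ and viewed, about 8 in all and at most 12, crops included, and the job is handed in when it is done.

Besides the shell and the picture viewer there is one more tool, called after "Call:" as name(argument=value, ...), one argument or row to a line, values as JSON. carry_out: Moves the arm, as the interface text tells. Its arguments: {"type":"object","properties":{"steps":{"type":"array","items":{"type":"array","items":{"type":"number"}}},"grip_force":{"type":"number"}},"required":["steps"]}

```bash
mkdir -p pics
cat > h.py <<'E'
import numpy as np, cv2
from workcell import env
def snap(n,f,s=1.0,crop=None):
    c=env.read_camera(n); im=c["color"][:,:,::-1]
    cv2.imwrite("pics/raw_"+f+".png",im); np.savez("pics/"+f+".npz",K=c["K"],R=c["R"],t=c["t"])
    if crop: x0,y0,x1,y1=crop; im=im[y0:y1,x0:x1]
    cv2.imwrite("pics/"+f+".png",cv2.resize(im,None,fx=s,fy=s,interpolation=cv2.INTER_CUBIC))
    return c
def load(f): return np.load("pics/"+f+".npz")
def pz(c,u,v,z):
    d=c["R"].T@np.linalg.inv(c["K"])@[u,v,1]; o=-c["R"].T@c["t"]
    return o+d*(z-o[2])/d[2]
def proj(c,X):
    p=c["K"]@(c["R"]@np.array(X)+c["t"]); return p[:2]/p[2]
E
python3 - <<'E'
from h import *
for n in("top","side"):
    c=snap(n,n+"1",1.5); print(n,-c["R"].T@c["t"],c["R"].round(2).tolist())
print(env.get_state())
E
```

```text
top [ 0.27764394 -0.0281782   1.61844694] [[-0.03, -1.0, -0.01], [-0.99, 0.03, -0.15], [0.15, 0.01, -0.99]]
side [ 0.05618425 -1.10976193  0.85587742] [[0.93, -0.37, 0.02], [-0.19, -0.52, -0.83], [0.32, 0.77, -0.55]]
{'clock': 0.1, 'joint_pos': array([1.20737557e+00, 3.13970862e-01, 4.50874190e-02, 1.30363949e+00,
       1.41665737e-06, 1.43116712e+00]), 'qvel': array([-0.00076429,  0.00063038,  0.00412746, -0.00138347,  0.00144885,
        0.00116338]), 'tau': array([ 2.81566507e-03, -4.81725991e+01,  2.99244404e+01,  1.28035291e-02,
       -1.43016332e-04,  4.17042955e-06]), 'tcp_pos': array([0.12747528, 0.56023789, 0.24947001]), 'orientation': array([ 4.38700047e-04,  7.81641637e-01,  6.23727189e-01, -7.43527826e-04]), 'wrist_force': array([0.45819185, 1.11403117, 0.70754138]), 'ft_torque': array([ 0.0341472 ,  0.01906422, -0.01073059]), 'finger_gap': 0.08481636899653433}
```

View pics/top1.png

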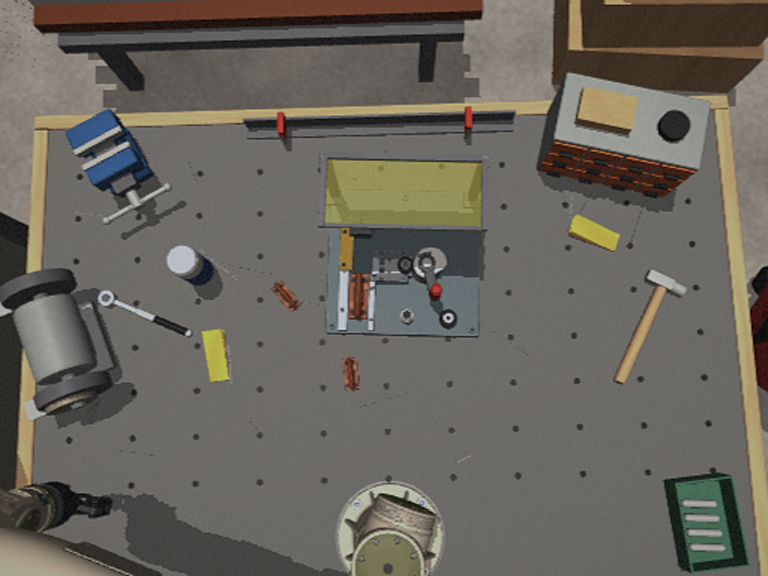

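View pics/side1.png

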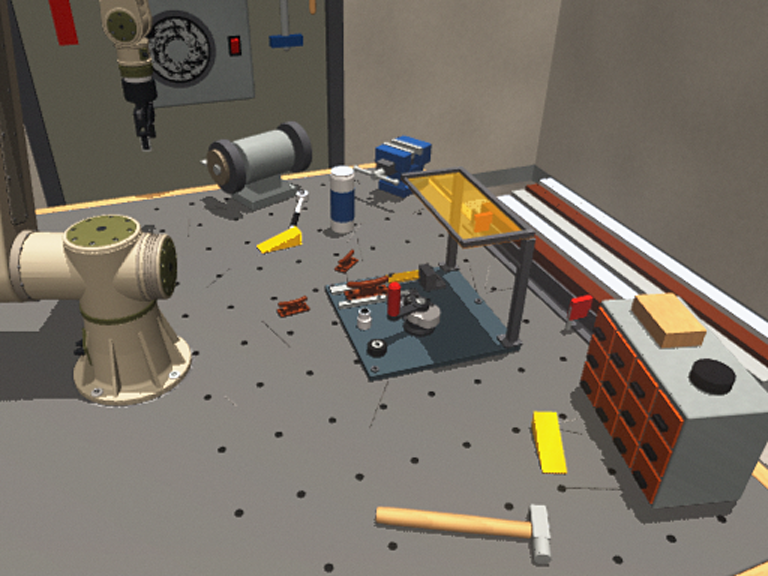

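The top view shows the fixture at about (325-482, 155-335) in the enlarged picture, with the cleat in its channel at (358,297) and the red handle at (435,290). Smaller decoy cleats lie at (286,296) and (351,374). Next I'll enlarge the fixture.

Run:
```python
import cv2
im=cv2.imread("pics/raw_top1.png")[100:230,210:330]
a=cv2.resize(im,None,fx=4.6,fy=4.6,interpolation=cv2.INTER_CUBIC)
cv2.imwrite("pics/ct.png",a)
```

```text
(no output)
```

View pics/ct.png

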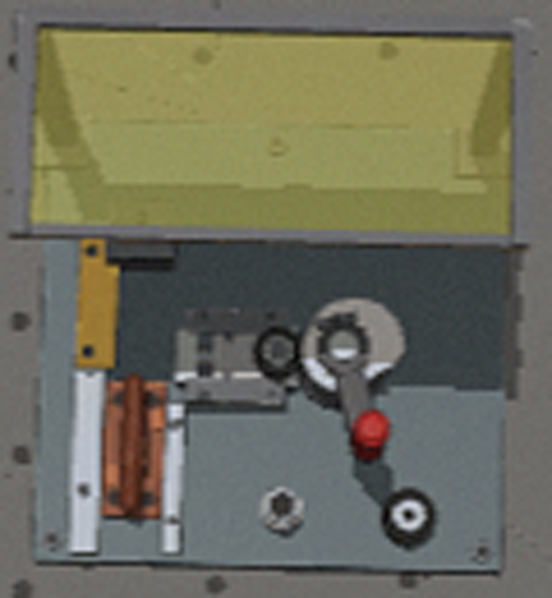

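```bash
cat >> h.py <<'E'
def fitfix(c,P,U):
    from scipy.optimize import least_squares
    P=np.array(P)/1e3; U=np.array(U)
    f=lambda q:(np.array([proj(c,w(q,p)) for p in P])-U).ravel()
    return least_squares(f,[0.55,0,0],loss="soft_l1"),f
def w(q,p):
    s,k=np.sin(q[2]),np.cos(q[2]); return np.array([q[0]+k*p[0]-s*p[1],q[1]+s*p[0]+k*p[1],p[2]])
def inv(q,p):
    s,k=np.sin(q[2]),np.cos(q[2]); d=np.array(p[:2])-q[:2]; return np.array([k*d[0]+s*d[1],-s*d[0]+k*d[1]])
E
python3 - <<'E'
from h import *
c=load("top1"); g=lambda a,b:((a+.5)/4.6+210-.5,(b+.5)/4.6+100-.5)
P=[(-150,220,15),(-150,-120,15),(-144,113,27),(-34,113,27),(-10,164,33.5),(-10,192,33.5),(-144,125,27)]
U=[g(36,563),g(503,572),g(180,553),g(184,404),g(113,368),g(76,367),g(163,553)]
r,f=fitfix(c,P,U); q=r.x; print(q,np.degrees(q[2])); print(f(q).reshape(-1,2).round(2).tolist())
for n,u,z in [("shaft",(344,346),.088),("handle",(371,425),.150),("cleatnearL",(103,515),.023),("cleatnearR",(157,520),.023),("cleatfarR",(167,381),.023),("cleatfarL",(112,380),.023),("barfar",(134,376),.045),("barnear",(131,515),.045),("wheel",(408,515),.018),("socket",(283,510),.038),("screenFL",(12,235),.276),("screenFR",(525,243),.276),("cleatbarfar",(136,376),.045)]:
    X=pz(c,*g(*u),z); i=inv(q,X); print(n,X.round(4),(i*1e3).round(1))
h=inv(q,pz(c,*g(371,425),.150)); print("ang",np.degrees(np.arctan2(h[1],h[0])),np.hypot(*h))
E
```

```text
[ 0.5768054  -0.09676556 -0.04679584] -2.6812044065184035
[[-0.76, -0.28], [0.32, -0.18], [0.07, 0.38], [0.01, -0.16], [0.23, -0.07], [-0.14, -0.01], [0.13, 0.31]]
shaft [ 0.5752 -0.0966  0.088 ] [-1.6  0.1]
handle [ 0.5091 -0.11    0.15  ] [-67.  -16.4]
cleatnearL [0.4689 0.078  0.023 ] [-116.   169.5]
cleatnearR [0.4642 0.0392 0.023 ] [-118.9  130.6]
cleatfarR [0.5656 0.0298 0.023 ] [-17.2 125.9]
cleatfarL [0.5674 0.0698 0.023 ] [-17.2 166. ]
barfar [0.5659 0.0526 0.045 ] [-17.9 148.7]
barnear [0.4657 0.0567 0.045 ] [-118.2  148.1]
wheel [ 0.4635 -0.1417  0.018 ] [-111.1  -50.1]
socket [ 0.4672 -0.0514  0.038 ] [-111.6   40.2]
screenFL [0.6142 0.1145 0.276 ] [ 27.5 212.8]
screenFR [ 0.6001 -0.2017  0.276 ] [  28.1 -103.7]
cleatbarfar [0.5658 0.0512 0.045 ] [-17.9 147.3]
ang -166.28067700665 0.06896956273312112
```

Call:
carry_out(
  steps=[
    [-1,0,0,0,0,0,-0.177],
    [-1,-0.0348,0.0244,0,0,0,0],
    [-1,-0.0348,0.0244,0,0,0,0],
    [-1,-0.0348,0.0244,0,0,0,0],
    [-1,-0.0348,0.0244,0,0,0,0],
    [-1,-0.0348,0.0244,0,0,0,0],
    [-1,-0.0348,0.0244,0,0,0,0],
    [-1,-0.0348,0.0244,0,0,0,0],
    [-1,-0.0348,0.0244,0,0,0,0],
    [-1,-0.0348,0.0244,0,0,0,0],
    [-1,-0.0348,0.0244,0,0,0,0],
    [-1,-0.0348,0.0244,0,0,0,0],
    [-1,-0.0348,0.0244,0,0,0,0],
    [-1,-0.0348,0.0244,0,0,0,0],
    [-1,-0.0348,0.0244,0,0,0,0],
    [-1,0,0,0,0,0,0],
  ],
)

```text
clock: 2.1
tcp_pos: [0.4472, 0.056, 0.2497]
orientation: [-0.0, 0.725, 0.689, -0.0]
wrist_force: [-0.3, 0.5, 0.7]
finger_gap: 0.0001
```

```bash
cat >> h.py <<'E'
from scipy.spatial.transform import Rotation as Ro
Q=np.array([0.5768,-0.0968,-0.0468])
def st():
    s=env.get_state(); o=s["orientation"]; R=Ro.from_quat([o[1],o[2],o[3],o[0]]).as_matrix()
    F=Ro.from_euler("z",Q[2]).as_matrix()
    print("t",s["clock"].__round__(2),"fix",(inv(Q,s["tcp_pos"])*1e3).round(1),"z",(s["tcp_pos"][2]*1e3).round(1),"F",s["wrist_force"].round(1),"gap",round(s["finger_gap"],4),"j",s["joint_pos"].round(2))
    print("R in fix",(F.T@R).round(3).tolist())
    return s,F.T@R
E
python3 -c "
from h import *
st(); snap('wrist','w1',1.5)"
```

```text
t 2.1 fix [-136.6  146.6] z 249.7 F [-0.3  0.5  0.7] gap 0.0001 j [-0.05  0.07 -0.25  1.24 -0.   -0.  ]
R in fix [[0.004, 1.0, -0.0], [1.0, -0.004, -0.0], [-0.0, -0.0, -1.0]]
```

View pics/w1.png

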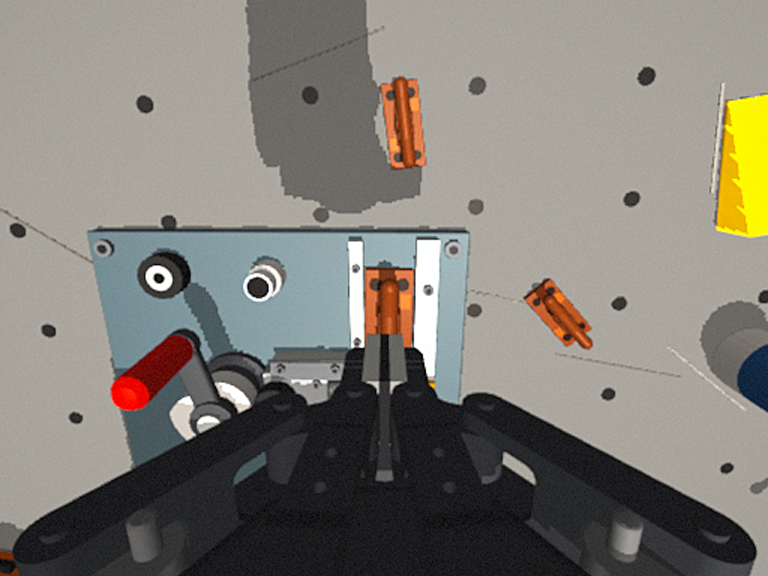

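The wrist view shows the shut fingers in line with the channel. The cleat's near end is at (388,268), free of the fingers, and the guide ends are at row 238. Now descend behind the cleat.

```bash
python3 -c "
from h import *
c=load('w1')
for u,z in [((363,268),.023),((413,268),.023),((349,238),.027),((363,238),.027),((415,238),.027)]: print((inv(Q,pz(c,u[0]/1.5-.17,u[1]/1.5-.17,z))*1e3).round(1))"
```

```text
[-117.6  128.8]
[-117.4  173. ]
[-145.2  117.5]
[-145.2  129.5]
[-145.  174.]
```

Call:
carry_out(
  steps=[
    [-1,0.001,-0.003,0.05,0,0,0],
    [-1,0,0,0.05,0,0,0],
    [-1,0,0,0.04,0,0,0],
    [-1,0,0,0.03,0,0,0],
    [-1,0,0,0.02,0,0,0],
    [-1,0,0,0.012,0,0,0],
    [-1,0,0,0.0095,0,0,0],
    [-1,0,0,0,0,0,0],
  ],
)

```text
clock: 3.15
tcp_pos: [0.4428, 0.0595, 0.0386]
orientation: [-0.0, 0.723, 0.691, -0.0]
wrist_force: [-1.0, -0.4, -0.1]
finger_gap: -0.0003
```

Call:
carry_out(
  steps=[
    [-1,0,0.008,0,0,0,0],
    [-1,0,0.008,0,0,0,0],
    [-1,0,0.008,0,0,0,0],
    [-1,0,0.008,0,0,0,0],
    [-1,0,0.008,0,0,0,0],
    [-1,0,0.008,0,0,0,0],
    [-1,0,0.008,0,0,0,0],
    [-1,0,0.008,0,0,0,0],
    [-1,0,0.008,0,0,0,0],
    [-1,0,0.008,0,0,0,0],
    [-1,0,0,0,0,0,0],
  ],
)

```text
clock: 4.53
tcp_pos: [0.5229, 0.0554, 0.0386]
orientation: [-0.001, 0.724, 0.69, -0.0]
wrist_force: [-3.3, -1.1, 0.4]
finger_gap: 0.0002
```

```bash
python3 -c "
from h import *
st()"
```

```text
t 4.53 fix [-61.  149.5] z 38.6 F [-3.3 -1.1  0.4] gap 0.0002 j [-0.05  0.38 -0.41  0.78  0.   -0.  ]
R in fix [[0.0, 1.0, -0.001], [1.0, -0.0, 0.0], [0.0, -0.001, -1.0]]
```

Sliding with about 3 N. Home should be about 15 mm further.

Call:
carry_out(
  steps=[
    [-1,0,0.004,0,0,0,0],
    [-1,0,0.004,0,0,0,0],
    [-1,0,0.003,0,0,0,0],
    [-1,0,0.002,0,0,0,0],
    [-1,0,0,0,0,0,0],
  ],
)

```text
clock: 5.15
tcp_pos: [0.535, 0.0549, 0.0386]
orientation: [-0.001, 0.723, 0.69, -0.001]
wrist_force: [-4.1, 0.1, 1.7]
finger_gap: 0.0001
```

Call:
carry_out(
  steps=[
    [-1,0,0.002,0,0,0,0],
    [-1,0,0,0,0,0,0],
  ],
)

```text
clock: 5.4
tcp_pos: [0.5374, 0.0548, 0.0386]
orientation: [-0.001, 0.723, 0.69, -0.0]
wrist_force: [-4.9, 0.3, 0.1]
finger_gap: 0.0
```

Call:
carry_out(
  steps=[
    [-1,0,0.0015,0,0,0,0],
    [-1,0,0,0,0,0,0],
  ],
)

```text
clock: 5.65
tcp_pos: [0.5393, 0.0547, 0.0386]
orientation: [-0.0, 0.723, 0.69, -0.0]
wrist_force: [-2.9, 0.5, -0.3]
finger_gap: 0.0001
```

Call:
carry_out(
  steps=[
    [-1,0,0.0015,0,0,0,0],
    [-1,0,0,0,0,0,0],
  ],
)

```text
clock: 5.9
tcp_pos: [0.5404, 0.0547, 0.0386]
orientation: [-0.001, 0.723, 0.69, -0.0]
wrist_force: [-6.4, 0.5, 1.5]
finger_gap: -0.0001
```

```bash
python3 -c "
from h import *
st()"
```

```text
t 5.9 fix [-43.5 149.6] z 38.6 F [-6.4  0.5  1.5] gap -0.0001 j [-0.05  0.41 -0.37  0.79  0.   -0.  ]
R in fix [[-0.0, 1.0, -0.001], [1.0, 0.0, 0.0], [0.0, -0.001, -1.0]]
```

Call:
carry_out(
  steps=[
    [-1,0,0.0015,0,0,0,0],
    [-1,0,0,0,0,0,0],
  ],
)

```text
clock: 6.15
tcp_pos: [0.5405, 0.0547, 0.0385]
orientation: [-0.001, 0.723, 0.69, -0.001]
wrist_force: [-9.6, -0.2, 4.5]
finger_gap: 0.0
```

Call:
carry_out(
  steps=[
    [-1,0,0.0015,0,0,0,0],
    [-1,0,0,0,0,0,0],
  ],
)

```text
clock: 6.4
tcp_pos: [0.5405, 0.0547, 0.0384]
orientation: [-0.002, 0.723, 0.69, -0.002]
wrist_force: [-13.6, -0.3, 8.4]
finger_gap: -0.0
```

```bash
python3 -c "
from h import *
st()
snap('side','s2',5,(210,170,360,270))"
```

```text
t 6.4 fix [-43.3 149.6] z 38.4 F [-13.6  -0.3   8.4] gap -0.0 j [-0.05  0.42 -0.36  0.8  -0.   -0.  ]
R in fix [[-0.0, 1.0, -0.006], [1.0, 0.0, -0.0], [-0.0, -0.006, -1.0]]
```

View pics/s2.png

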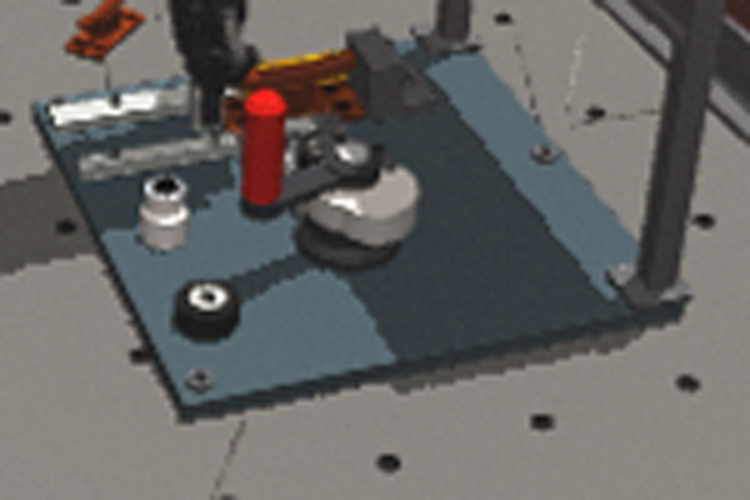

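The side view shows the cleat against the dark end stop, its end meeting the block at about (362,105). The force rose with no further motion, so it is home. Back off, lift, and go over towards the handle.

Call:
carry_out(
  steps=[
    [-1,0,-0.01,0,0,0,0],
    [-1,0,-0.015,0,0,0,0],
    [-1,0,0,-0.03,0,0,0],
    [-1,0,0,-0.06,0,0,0],
    [-1,0,0,-0.06,0,0,0],
    [1,-0.04,-0.017,-0.012,0,0,0],
    [1,-0.042,-0.017,0,0,0,0],
    [1,-0.042,-0.017,0,0,0,0],
    [1,-0.042,-0.017,0,0,0,0],
    [1,0,0,0,-0.18,0,0],
    [1,0,0,0,-0.18,0,0],
    [1,0,0,0,-0.18,0,0],
    [1,0,0,0,-0.18,0,0],
    [1,0,0,0,0,0,0],
  ],
)

```text
clock: 8.2
tcp_pos: [0.4389, -0.1049, 0.1963]
orientation: [0.252, 0.679, 0.645, 0.242]
wrist_force: [-0.2, -0.3, -0.6]
finger_gap: 0.0853
```

```bash
cat >> h.py <<'E'
def go(tx,ty,tz):
    s,R=st(); d=np.array([tx,ty,tz])/1e3-np.r_[inv(Q,s["tcp_pos"]),s["tcp_pos"][2]]
    print("tool delta",(R.T@d).round(4))
E
python3 -c "
from h import *
go(-68,-17,116)
c=snap('wrist','w2',1.5)"
```

```text
t 8.2 fix [-137.4  -14.5] z 196.3 F [-0.2 -0.3 -0.6] gap 0.0853 j [-0.66 -0.37 -0.99  0.33  0.39 -0.48]
R in fix [[0.003, 0.755, 0.656], [1.0, -0.004, 0.001], [0.003, 0.656, -0.755]]
tool delta [-0.0025 -0.0003  0.1061]
```

View pics/w2.png

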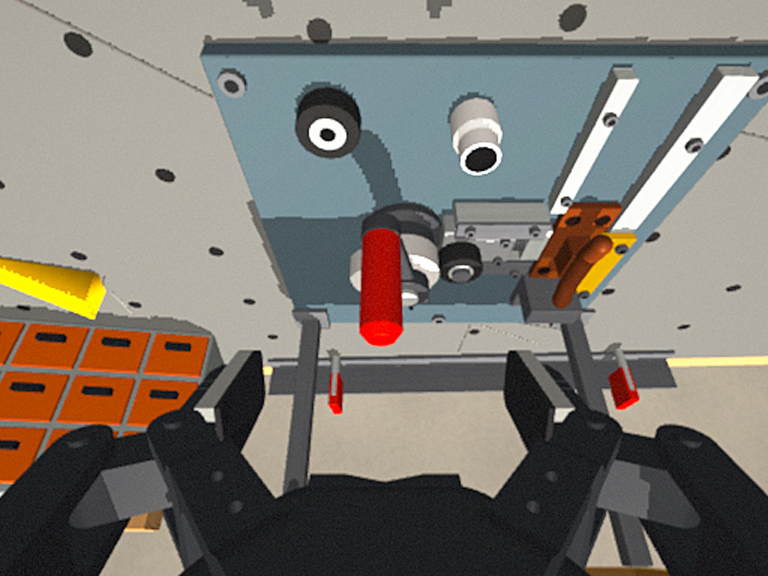

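The leaned wrist view shows the red handle, top at (381,335), centred between the open fingers, which are at (230,390) and (540,390). The cleat is still home against the stop. Approach along the fingers and grip.

Call:
carry_out(
  grip_force=30,
  steps=[
    [1,-0.0025,0,0.03,0,0,0],
    [1,0,0,0.03,0,0,0],
    [1,0,0,0.025,0,0,0],
    [1,0,0,0.019,0,0,0],
    [-1,0,0,0,0,0,0],
    [-1,0,0,0,0,0,0],
    [-1,0,0,0,0,0,0],
    [-1,0,0,0,0,0,0],
    [-1,0,0,0,0,0,0],
    [-1,0,0,0,0,0,0],
  ],
)

```text
clock: 9.5
tcp_pos: [0.5124, -0.1131, 0.1238]
orientation: [0.256, 0.677, 0.646, 0.244]
wrist_force: [-2.2, 0.1, 6.1]
finger_gap: 0.0241
```

```bash
python3 -c "
from h import *
go(-68,-17,116)"
```

```text
t 9.5 fix [-63.6 -19.3] z 123.8 F [-2.2  0.1  6.1] gap 0.0241 j [-0.54 -0.06 -1.03 -0.05  0.32 -0.39]
R in fix [[0.0, 0.75, 0.661], [1.0, 0.0, -0.001], [-0.001, 0.661, -0.75]]
tool delta [ 0.0023 -0.0085  0.0029]
```

```bash
cat >> h.py <<'E'
def arc(a,b,n):
    s,R=st(); t=np.radians(np.linspace(a,b,n+1)); P=.07*np.c_[np.cos(t),np.sin(t),0*t]
    print([[-1,*(R.T@d).round(4).tolist(),0,0,0] for d in np.diff(P,axis=0)])
E
python3 -c "
from h import *
arc(-165,-90,13)"
```

```text
t 9.5 fix [-63.6 -19.3] z 123.8 F [-2.2  0.1  6.1] gap 0.0241 j [-0.54 -0.06 -1.03 -0.05  0.32 -0.39]
R in fix [[0.0, 0.75, 0.661], [1.0, 0.0, -0.001], [-0.001, 0.661, -0.75]]
[[-1, -0.0067, 0.0016, 0.0014, 0, 0, 0], [-1, -0.0065, 0.0021, 0.0019, 0, 0, 0], [-1, -0.0061, 0.0026, 0.0023, 0, 0, 0], [-1, -0.0058, 0.003, 0.0027, 0, 0, 0], [-1, -0.0053, 0.0035, 0.0031, 0, 0, 0], [-1, -0.0048, 0.0038, 0.0034, 0, 0, 0], [-1, -0.0043, 0.0042, 0.0037, 0, 0, 0], [-1, -0.0037, 0.0045, 0.004, 0, 0, 0], [-1, -0.0031, 0.0048, 0.0042, 0, 0, 0], [-1, -0.0024, 0.005, 0.0044, 0, 0, 0], [-1, -0.0018, 0.0051, 0.0045, 0, 0, 0], [-1, -0.0011, 0.0052, 0.0046, 0, 0, 0], [-1, -0.0004, 0.0053, 0.0047, 0, 0, 0]]
```

First part of the crank: four rows, then check the force.

Call:
carry_out(
  steps=[
    [-1,-0.0067,0.0016,0.0014,0,0,0],
    [-1,-0.0065,0.0021,0.0019,0,0,0],
    [-1,-0.0061,0.0026,0.0023,0,0,0],
    [-1,-0.0058,0.003,0.0027,0,0,0],
  ],
)

```text
clock: 10.0
tcp_pos: [0.5244, -0.1385, 0.1237]
orientation: [0.255, 0.676, 0.646, 0.245]
wrist_force: [5.3, 5.2, 4.8]
finger_gap: 0.0241
```

```bash
python3 -c "
from h import *
st()"
```

```text
t 10.0 fix [-50.4 -44.1] z 123.7 F [5.3 5.2 4.8] gap 0.0241 j [-0.59 -0.02 -0.98 -0.04  0.35 -0.43]
R in fix [[-0.002, 0.75, 0.662], [1.0, 0.001, 0.002], [0.001, 0.662, -0.75]]
```

Call:
carry_out(
  steps=[
    [-1,-0.0043,0.0043,0.0038,0,0,0],
    [-1,-0.0048,0.0038,0.0034,0,0,0],
    [-1,-0.0043,0.0042,0.0037,0,0,0],
    [-1,-0.0037,0.0045,0.004,0,0,0],
    [-1,-0.0031,0.0048,0.0042,0,0,0],
  ],
)

```text
clock: 10.62
tcp_pos: [0.5521, -0.16, 0.1236]
orientation: [0.255, 0.676, 0.646, 0.244]
wrist_force: [-0.6, 4.9, 10.2]
finger_gap: 0.0238
```

```bash
python3 -c "
from h import *
st()"
```

```text
t 10.62 fix [-21.8 -64.3] z 123.6 F [-0.6  4.9 10.2] gap 0.0238 j [-0.6   0.05 -0.92 -0.04  0.35 -0.43]
R in fix [[-0.001, 0.75, 0.661], [1.0, 0.001, 0.001], [0.001, 0.661, -0.75]]
```

```bash
python3 -c "
from h import *
arc(-108,0,18)"
```

```text
t 10.62 fix [-21.8 -64.3] z 123.6 F [-0.6  4.9 10.2] gap 0.0238 j [-0.6   0.05 -0.92 -0.04  0.35 -0.43]
R in fix [[-0.001, 0.75, 0.661], [1.0, 0.001, 0.001], [0.001, 0.661, -0.75]]
[[-1, -0.0019, 0.0053, 0.0047, 0, 0, 0], [-1, -0.0012, 0.0054, 0.0048, 0, 0, 0], [-1, -0.0004, 0.0055, 0.0048, 0, 0, 0], [-1, 0.0004, 0.0055, 0.0048, 0, 0, 0], [-1, 0.0011, 0.0054, 0.0048, 0, 0, 0], [-1, 0.0019, 0.0053, 0.0047, 0, 0, 0], [-1, 0.0026, 0.0051, 0.0045, 0, 0, 0], [-1, 0.0033, 0.0049, 0.0043, 0, 0, 0], [-1, 0.004, 0.0046, 0.0041, 0, 0, 0], [-1, 0.0046, 0.0043, 0.0038, 0, 0, 0], [-1, 0.0052, 0.0039, 0.0034, 0, 0, 0], [-1, 0.0057, 0.0035, 0.0031, 0, 0, 0], [-1, 0.0061, 0.003, 0.0026, 0, 0, 0], [-1, 0.0065, 0.0025, 0.0022, 0, 0, 0], [-1, 0.0068, 0.002, 0.0017, 0, 0, 0], [-1, 0.0071, 0.0014, 0.0013, 0, 0, 0], [-1, 0.0072, 0.0009, 0.0008, 0, 0, 0], [-1, 0.0073, 0.0003, 0.0003, 0, 0, 0]]
```

Call:
carry_out(
  steps=[
    [-1,-0.0009,0.0062,0.0036,0,0,0],
    [-1,-0.0012,0.0054,0.0048,0,0,0],
    [-1,-0.0004,0.0055,0.0048,0,0,0],
    [-1,0.0004,0.0055,0.0048,0,0,0],
  ],
)

```text
clock: 11.12
tcp_pos: [0.5797, -0.1654, 0.1239]
orientation: [0.256, 0.678, 0.645, 0.242]
wrist_force: [-4.7, -3.6, 7.1]
finger_gap: 0.0239
```

```bash
python3 -c "
from h import *
st()"
```

```text
t 11.12 fix [  6.1 -68.4] z 123.9 F [-4.7 -3.6  7.1] gap 0.0239 j [-0.57  0.1  -0.86 -0.04  0.33 -0.4 ]
R in fix [[0.004, 0.752, 0.659], [1.0, -0.001, -0.004], [-0.003, 0.659, -0.752]]
```

Call:
carry_out(
  steps=[
    [-1,0.0011,0.0054,0.0048,0,0,0],
    [-1,0.0019,0.0053,0.0047,0,0,0],
    [-1,0.0026,0.0051,0.0045,0,0,0],
  ],
)

```text
clock: 11.5
tcp_pos: [0.6011, -0.1622, 0.124]
orientation: [0.257, 0.678, 0.645, 0.241]
wrist_force: [-3.9, -7.9, 5.3]
finger_gap: 0.0241
```

```bash
python3 -c "
from h import *
st()"
```

```text
t 11.5 fix [ 27.3 -64.2] z 124.0 F [-3.9 -7.9  5.3] gap 0.0241 j [-0.53  0.13 -0.82 -0.04  0.3  -0.37]
R in fix [[0.006, 0.752, 0.659], [1.0, -0.001, -0.007], [-0.005, 0.659, -0.752]]
```

```bash
cat >> h.py <<'E'
def tr():
    s=env.get_state(); p=inv(Q,s["tcp_pos"])*1e3-[3,1.5]; a=np.arctan2(p[1],p[0]); f=inv(np.r_[0,0,Q[2]],s["wrist_force"])
    print("t",round(s["clock"],2),"ang",np.degrees(a).round(1),"r",np.hypot(*p).round(1),"Ft",(-np.sin(a)*f[0]+np.cos(a)*f[1]).round(1),"Fr",(f@[np.cos(a),np.sin(a)]).round(1),"Fz",s["wrist_force"][2].round(1))
E
python3 -c "
from h import *
arc(-69,1,14); tr()"
```

```text
t 11.5 fix [ 27.3 -64.2] z 124.0 F [-3.9 -7.9  5.3] gap 0.0241 j [-0.53  0.13 -0.82 -0.04  0.3  -0.37]
R in fix [[0.006, 0.752, 0.659], [1.0, -0.001, -0.007], [-0.005, 0.659, -0.752]]
[[-1, 0.0025, 0.0042, 0.0037, 0, 0, 0], [-1, 0.0029, 0.004, 0.0035, 0, 0, 0], [-1, 0.0034, 0.0038, 0.0033, 0, 0, 0], [-1, 0.0038, 0.0036, 0.0031, 0, 0, 0], [-1, 0.0042, 0.0033, 0.0029, 0, 0, 0], [-1, 0.0046, 0.003, 0.0026, 0, 0, 0], [-1, 0.0049, 0.0027, 0.0024, 0, 0, 0], [-1, 0.0052, 0.0024, 0.0021, 0, 0, 0], [-1, 0.0055, 0.002, 0.0018, 0, 0, 0], [-1, 0.0057, 0.0017, 0.0014, 0, 0, 0], [-1, 0.0059, 0.0013, 0.0011, 0, 0, 0], [-1, 0.006, 0.0009, 0.0008, 0, 0, 0], [-1, 0.0061, 0.0005, 0.0004, 0, 0, 0], [-1, 0.0061, 0.0001, 0.0001, 0, 0, 0]]
t 11.5 ang -69.7 r 70.0 Ft -6.1 Fr 6.3 Fz 5.3
```

Call:
carry_out(
  steps=[
    [-1,0.0013,0.0047,0.0041,0,0,0],
    [-1,0.0029,0.004,0.0035,0,0,0],
  ],
)

```text
clock: 11.75
tcp_pos: [0.6126, -0.1577, 0.1238]
orientation: [0.256, 0.678, 0.645, 0.241]
wrist_force: [-6.1, -5.0, 6.4]
finger_gap: 0.0242
```

```bash
python3 -c "
from h import *
tr()"
```

```text
t 11.75 ang -59.6 r 70.4 Ft -7.8 Fr 1.6 Fz 6.4
```

Call:
carry_out(
  steps=[
    [-1,0.0034,0.0038,0.0033,0,0,0],
    [-1,0.0038,0.0036,0.0031,0,0,0],
  ],
)

```text
clock: 12.0
tcp_pos: [0.6225, -0.1514, 0.1238]
orientation: [0.257, 0.679, 0.645, 0.241]
wrist_force: [-5.1, -6.6, 5.9]
finger_gap: 0.024
```

```bash
python3 -c "
from h import *
tr()"
```

```text
t 12.0 ang -50.0 r 70.4 Ft -8.1 Fr 2.1 Fz 5.9
```

Call:
carry_out(
  steps=[
    [-1,0.0042,0.0033,0.0029,0,0,0],
    [-1,0.0046,0.003,0.0026,0,0,0],
  ],
)

```text
clock: 12.25
tcp_pos: [0.6313, -0.1436, 0.1239]
orientation: [0.257, 0.679, 0.645, 0.24]
wrist_force: [-4.5, -8.3, 5.8]
finger_gap: 0.0241
```

```bash
python3 -c "
from h import *
tr(); snap('side','s3',6,(260,180,360,260)); snap('top','t3',5,(230,120,330,200))"
```

```text
t 12.25 ang -40.5 r 70.5 Ft -9.1 Fr 2.4 Fz 5.8
```

Call:
carry_out(
  steps=[
    [-1,0.0049,0.0027,0.0024,0,0,0],
    [-1,0,0,0,0,0,0],
  ],
)

```text
clock: 12.6
tcp_pos: [0.6356, -0.1383, 0.124]
orientation: [0.257, 0.678, 0.645, 0.241]
wrist_force: [-0.3, -6.5, 3.5]
finger_gap: 0.024
```

```bash
python3 -c "
from h import *
tr()"
```

```text
t 12.6 ang -34.9 r 70.3 Ft -5.3 Fr 3.7 Fz 3.5
```

Call:
carry_out(
  steps=[
    [-1,0.0052,0.0024,0.0021,0,0,0],
    [-1,0,0,0,0,0,0],
  ],
)

```text
clock: 12.85
tcp_pos: [0.6395, -0.1324, 0.1241]
orientation: [0.256, 0.678, 0.645, 0.242]
wrist_force: [3.9, -4.9, 0.6]
finger_gap: 0.0239
```

```bash
python3 -c "
from h import *
tr()"
```

```text
t 12.85 ang -29.1 r 70.1 Ft -2.1 Fr 5.9 Fz 0.6
```

Call:
carry_out(
  steps=[
    [-1,0.0055,0.002,0.0018,0,0,0],
    [-1,0,0,0,0,0,0],
  ],
)

```text
clock: 13.1
tcp_pos: [0.6426, -0.1267, 0.1242]
orientation: [0.256, 0.677, 0.645, 0.242]
wrist_force: [4.6, -3.5, 0.5]
finger_gap: 0.0241
```

```bash
python3 -c "
from h import *
tr()"
```

```text
t 13.1 ang -23.8 r 70.1 Ft -1.1 Fr 5.7 Fz 0.5
```

Call:
carry_out(
  steps=[
    [-1,0.0052,0.0024,0.002,0,0,0],
    [-1,0,0,0,0,0,0],
  ],
)

```text
clock: 13.35
tcp_pos: [0.6456, -0.1206, 0.124]
orientation: [0.255, 0.677, 0.646, 0.243]
wrist_force: [2.4, -3.4, 1.9]
finger_gap: 0.0239
```

```bash
python3 -c "
from h import *
tr()"
```

```text
t 13.35 ang -18.3 r 70.3 Ft -2.3 Fr 3.5 Fz 1.9
```

Call:
carry_out(
  steps=[
    [-1,0.0058,0.0014,0.0012,0,0,0],
    [-1,0,0,0,0,0,0],
    [-1,0,0,0,0,0,0],
  ],
)

```text
clock: 13.72
tcp_pos: [0.6476, -0.1142, 0.124]
orientation: [0.255, 0.677, 0.646, 0.243]
wrist_force: [3.2, -2.9, 2.3]
finger_gap: 0.0237
```

```bash
python3 -c "
from h import *
tr(); snap('side','s4',5,(220,160,370,280))"
```

```text
t 13.72 ang -12.8 r 70.3 Ft -1.9 Fr 3.8 Fz 2.3
```

View pics/s4.png

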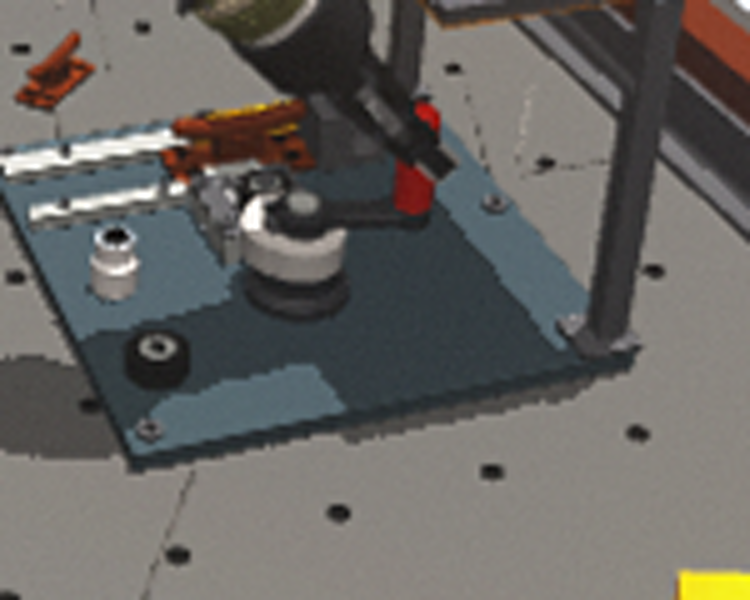

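The side view shows the crank arm pointing to the rear, with the handle at (415,160), the cam lobe against the follower and the cleat at the stop. The tangential force fell from 9 N to about 2 N near -30°, so at -13° we should be near mid-dwell. Release and retreat.

Call:
carry_out(
  steps=[
    [0,0,0,0,0,0,0],
    [1,0,0,0,0,0,0],
    [1,0,0,0,0,0,0],
    [1,0,0,0,0,0,0],
    [1,0,0,-0.015,0,0,0],
    [1,0,0,-0.03,0,0,0],
    [1,0,0,-0.03,0,0,0],
    [1,0,-0.02,-0.02,0,0,0],
    [1,0,-0.03,-0.03,0,0,0],
    [1,0,-0.03,-0.03,0,0,0],
    [1,0,-0.03,-0.03,0,0,0],
    [1,0,0,0,0,0,0],
    [1,0,0,0,0,0,0],
  ],
)

```text
clock: 15.4
tcp_pos: [0.4432, -0.105, 0.1917]
orientation: [0.256, 0.677, 0.646, 0.243]
wrist_force: [-0.7, -0.0, -0.2]
finger_gap: 0.0855
```

```bash
python3 -c "
from h import *
st(); a=snap('side','s5',5,(220,160,370,280)); snap('top','t5',5,(210,95,330,230))
import cv2
im=cv2.imread('pics/raw_t5.png')[95:230,205:335]; s=cv2.imread('pics/raw_s5.png')[165:270,225:365]
im=cv2.resize(im,(390,405),interpolation=cv2.INTER_CUBIC); s=cv2.resize(s,(405,304),interpolation=cv2.INTER_CUBIC)
o=np.zeros((405,795,3),np.uint8); o[:,:390]=im; o[:304,390:]=s; cv2.imwrite('pics/both5.png',o)"
```

```text
t 15.4 fix [-133.   -14.5] z 191.7 F [-0.7 -0.  -0.2] gap 0.0855 j [-0.65 -0.35 -1.    0.29  0.38 -0.48]
R in fix [[0.001, 0.75, 0.661], [1.0, 0.001, -0.002], [-0.002, 0.661, -0.75]]
```

View pics/both5.png

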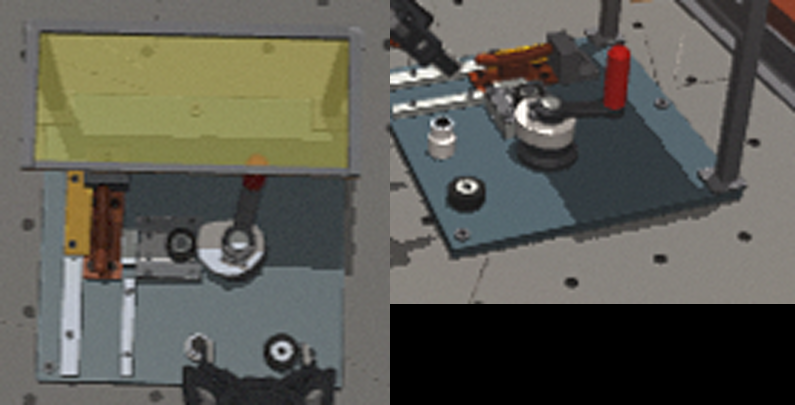

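```bash
python3 -c "
from h import *
c=load('t5'); g=lambda a,b:((a+.5)/3+204.5,(b+.5)/3+94.5)
h=(inv(Q,pz(c,*g(257,161),.150))*1e3); print('handle',h,np.degrees(np.arctan2(h[1]-1,h[0])))
f=lambda u,z:(inv(Q,pz(c,*u,z))*1e3).round(1)
print('wheel before/after',f(((278.5)/4.6+209.5,352.5/4.6+99.5),.06),f(g(181,244),.06))
print('cleat near end',f(g(103,277),.023),'bar',f(g(103,277),.05))
tr(); env.hand_in()"
```

```text
handle [ 70.32095958 -14.9534026 ] -12.782079986416587
wheel before/after [-1.3 46. ] [-1.2 62.5]
cleat near end [-33.1 148.7] bar [-37.6 147.1]
t 15.5 ang -173.4 r 136.6 Ft -0.5 Fr 0.1 Fz -0.0
the job is handed in; nothing more can be done
```

The cleat is home against the end stop and clamped. I handed the job in at about 15.5 s; no verdict is reported.

- **Cleat:** I pushed it along the channel with shut fingers until the force rose to about 14 N with no further motion. In the last picture its near end is at fixture x about -33 to -38 mm, against -35 mm expected when home.
- **Crank:** I gripped the red handle leaning back about 41° and turned it anticlockwise from about -163° to -13°. The resistance built to about 9 N, then dropped to 1–2 N from about -30°, which is where the dwell starts.
- **After letting go:** The handle stayed at -12.8°. The follower wheel had moved about 16.5 mm, against 16 mm on the dwell. The wrist force was about zero, with the arm clear of everything.
- **Bystanders:** The screen was not knocked as far as the wrist forces show. The socket and spare wheel still stand on the base plate. The other loose parts were not in the last picture, but the arm never went near them.
- **Not checked:** I could not measure the jaw force on the cleat directly. Locations read from the wrist camera differed from the top-camera fit by 2–4 mm across the channel and 1 mm along it. The circle the gripper traced while cranking was also off the fit, by about 3 mm; neither affected the job.

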